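# Open the leaf jig with its lifting lever

## Robot

A 6-joint arm with a two-finger parallel gripper is mounted at the origin on the work surface. World frame = base frame: x ahead of the robot, y to its left, z up, the work surface at z = 0. Lengths are in mm, angles in rad, forces in N, time in s.
With the tool pointing down it reaches from about 350 to 850 mm from the base axis. Payload 8.1 kg.
Tool frame: the origin (TCP) lies on the centre line of the jaws, within the pads' length; the fingertips stand 22 mm ahead of it and the grasp point (between the pads) lies 3 mm ahead of it (env.tip_extent is the distance from the TCP to the fingertips, in mm); z points along the fingers, x is the direction in which the jaws open and shut, and the axes are right-handed (so a half turn about z gives the same grasp; the last joint's range is limited). The gripper opens to 85 mm and grips with 20 to 120 N. Pads are 22 mm wide; open, the fingers measure 114 mm over their backs; the gripper's body (76 mm by 85 mm) begins 54 mm behind the grasp point. The pads swing forward as they close: fully open they stand 13 mm farther back than shut.
Start: joints at [1.061, 0.13, 1.488, -0, 1.523, -0.085], TCP at [247.263, 546.687, 221.792] pointing down, gripper open.
Joint ranges: [-2.96, 2.96], [-0.89, 2.26], [0.02, 2.5], [-1.34, 4.48], [0, 2.73], [-2.66, 2.66]. Speed limits (rad/s): [2.39, 2.39, 2.79, 3.14, 3.14, 3.14].

## Interface

Orientations are given as a unit quaternion [x, y, z, w].
In Python, from rig import env, viewer, models gives the robot as it stands. The module is installed in compiled form; this text tells all that it offers.
- The arm moves only by the shell command python3 -m creep 'ROWS' [OPENING]. ROWS is JSON, a list of rows, each an object of numbers: "dx", "dy", "dz": the shift along the world's x, y, z in mm; "ax", "ay", "az": the turn, a rotation vector about the world's x, y, z in degrees. A call has 1 to 8 rows; each row shifts and turns the pose as measured when the row begins; what a row does not reach is not made up. A row lasts 1/10 s, in which the tool goes at most 50 mm and 8.59 degrees, less where a joint would pass 70% of its speed; a pose out of reach is approached as far as the arm can. A call is refused whole if a number of a shift passes 50 or a number of a turn 8.59, either way. A call with a gripper value outside its range is refused whole. OPENING is the closure, from 0 (fully open) to 1 (shut), set as the call begins (- or left out, the last holds). The fingers move at their own pace and stop on an object; the grip force is fixed at half the most. Time passes only in rows, so rows that do not move let the fingers close. It gives the time, the measured TCP pose, the force and the opening at its end, in the units of the state.
- env.observe(): the state, without advancing time (a new reading comes with each control period).
- viewer.capture(name): name is "scene" or "top" or "wrist"; returns the picture (384x512x3 uint8, red, green, blue); there is no depth.
- viewer.camera_info(name): a dict with "intrinsics" (3x3 intrinsics, pixels), "world_to_cam" (4x4, takes a point from world to camera coordinates); the wrist camera has in their place "T_tool_cam" (4x4, takes a point from camera to tool coordinates, whose origin is the TCP and whose axes are the tool frame's). Camera axes: x right, y down, z forward; pixel columns grow to the right and rows downward; lengths in mm; the calibration is good to about 2 mm. The wrist camera is an equidistant fisheye: a pixel r from the principal point sees the ray r / f radians off the axis. A picture is of the moment at which its call begins: read the wrist's pose just before it. camera_info takes no time and is no camera call.
- env.finish_job(): hands the job in, once; it reports no verdict.
Trained networks look in the newest picture that a camera, given by its name, has taken for a name from the list of things; names that differ only in an ending like _2 or _b are one class to them, and where a whole thing is asked for, a point or a joint stands for the part that bears it (a point fixed in the world has none). Each returns a list of dicts, best first, with "confidence" (0 to 1); they miss things now and then, are a little off and sometimes report something else, mostly with a low value. They report only what shows in the picture. A call takes as long as a camera call.
- models.look_for(camera, thing): "position" ([x, y, z] in mm, in world coordinates, good to about 4 mm: the middle of the surface that is visible of it).
The state is a dict: "time": time; "q": joint angles; "dq": joint speeds; "joint_efforts": joint torques, N m; "tcp_pos": TCP position; "tool_rot": TCP orientation; "contact_force": force on the tool from outside, world axes, zero at the start; "ft_torque": the same for the moment, N m; "width": opening from 0.0 (shut) to 1.0 (fully open).
Only numpy, scipy, OpenCV 4.12 (cv2) and the standard library are available. Lean on these libraries where they do the work, as an engineer would, in place of code of your own. Each camera call takes 0.05 s, during which the arm holds its last target.

## Task

Open the screwing jig so that a colleague can take the housing out: push the retaining strap round by its ball knob until it is clear of the heavy hinged leaf, then press the long end of the lifting lever down to its stop so that the leaf rises. Finish while still holding the lever down and the leaf up. Pick nothing up, do not touch the leaf or the housing, and leave the other things on the bench where they are.

Things in the scene. Friction and masses are not known exactly. Their poses are not given: they have to be found in the camera images.
- fixture: The leaf jig, fixed to the bench: an aluminium plate 230 mm (its x) by 440 mm (its y) and 15 mm thick, with the leaf, lever and strap on it. Origin on the bench surface; the plate spans y from -85 to +355 mm. Its +y runs from the lever's grip towards the leaf's hinge, its z is up; its x is 50 mm at the lever and -50 mm at the strap's post
- lever_grip (a point): The place to press: upper side of the lever's black round grip (25 mm thick, 105 mm long), near the middle of its length. The lever's pivot is 225 mm from here; at rest the bar slopes up 28 degrees to the grip, about 205 mm over the bench. The lever swings in the jig's y-z plane: pressed down, this point sinks about 130 mm and moves about 30 mm outwards (jig -y)
- lever_pivot (a point): Centre of the lever's pivot pin, 89 mm above the bench; the pin runs along the jig's x. The short end, 75 mm long with a roller nose, reaches from here under the leaf's front edge
- lever (a joint): Angle of the lever (rad): 0 at rest with the grip up, growing as the grip is pressed down, 0.60 on its stop. Pressing takes about 2.5 to 5 N at the grip; let go, the leaf's weight brings the lever back up
- strap_knob (a point): Centre of the black ball knob (23 mm) on a pin on the tail of the retaining strap, 56 mm from the strap's post and about 123 mm above the bench. The pin below the ball is 9 mm thick, 24 mm tall; the strap below it is a flat steel bar 22 mm wide, 130 mm long, its upper face 30 mm under this point. To free the leaf, push the knob towards the jig's -x, round the post
- strap_post (a point): The upright axis about which the strap swings, given at the height of the knob's centre
- strap (a joint): Angle of the strap (rad): 0 with its nose square over the leaf's front edge and its tail with the knob along the jig's -y; grows as the knob is pushed towards the jig's -x; the nose is clear of the leaf from 1.2; stop at 1.57, with the tail along -x. It turns stiffly, about 2 N at the knob, and stays where it is left
- leaf (a joint): Angle of the heavy leaf (rad): 0 lying shut, growing as its front edge rises; about 0.29 when the lever is on its stop
- leaf_edge (a point): Middle of the upper front edge of the leaf, a steel frame 156 mm (jig x) by 182 mm, 20 mm thick, 3.3 kg, with a window and guide bushes; it is hinged along its far edge, 170 mm from here in the jig's +y. Its upper face is 82 mm above the bench when shut
- housing: Black moulded housing 74 x 104 x 36 mm lying loose in the nest under the leaf; origin at the centre of its underside. Not to be touched
- spare_housing: The same kind of housing lying on the bench on the strap's side of the jig; bystander
- screw_cup: Grey open cup of screws, 56 mm wide, 28 mm tall, standing on the jig's plate beside the lever; bystander
- screwdriver: Screwdriver lying on the bench beyond the lever's grip; bystander
- sleeve: White plastic sleeve, 44 mm wide, 55 mm tall, standing on the bench on the lever's side; bystander
- adhesive: Small white bottle, 36 mm wide, 100 mm tall, standing on the bench on the lever's side; bystander
- wrench: Wrench lying on the bench beyond the screwdriver; bystander

How it is judged (in metres and radians):
On the way, in this order (a step that is already met when the one before it is completed fails the run):
1. the strap is swung clear of the leaf while the leaf still lies shut (value of joint strap above 1.2 rad and value of joint leaf below 0.02 rad), for 0.2 s.
2. the lever is pressed down and the leaf is up (value of joint lever above 0.54 rad and value of joint leaf above 0.24 rad), for 0.2 s.
At the end, for the whole second after the job is handed in: The strap is clear of the leaf (1.2 rad or more), the lever is held down by the fingers (over 1 N) within 0.06 rad of its stop, and the leaf stands raised (0.24 rad or more) on the lever alone; the housing lies in its nest (all of step 2 and value of joint strap above 1.2 rad and contact force between the fingers and lever above 1 N and contact force between the fingers and leaf below 0.5 N and distance of housing from where it was at the start of the episode below 0.01 m); the arm keeps its last pose, push and grip.
It fails at once if the robot touched the leaf (contact force between any of the fingers, the arm and leaf above 1 N).
It fails at once if the housing in the jig was touched or moved (contact force between any of the fingers, the arm and housing above 0.5 N or distance of housing from where it was at the start of the episode above 0.01 m).
It fails at once if a bystander was moved or picked up (distance of any of spare_housing, screw_cup, screwdriver, sleeve, adhesive, wrench from where it was at the start of the episode above 0.02 m).
It also fails if it takes over 51 s, if anything falls off the work surface, if the arm or the gripper's body presses on something with over 40 N, if the wrist force passes 120 N, or if a joint passes its speed limit or range.

## Working session

There is one attempt and no reset: what is moved stays moved. The work goes in short steps, Python scripts to look and compute and a shell command to move; the robot and the scene stay as the last step left them, time stands still between calls to the robot, and variables do not carry over. Pictures are saved under pics/ and viewed, and the job is handed in when it is done.

```bash
mkdir -p pics; python3 - <<'E'
from rig import env, viewer, models
import cv2
s=env.observe(); print(s)
for n in ["scene","top"]:
    im=viewer.capture(n); cv2.imwrite(f"pics/{n}0.png",im[:,:,::-1])
    for t in ["lever_grip","lever_pivot","strap_knob","strap_post","leaf_edge","fixture","screw_cup","screwdriver","sleeve","adhesive","wrench","spare_housing"]:
        r=models.look_for(n,t); print(n,t,[( [round(float(v)) for v in d["position"]],round(d["confidence"],2)) for d in r[:2]])
print(env.tip_extent, env.observe()["time"])
E
```

```text
{'time': 0.0, 'q': array([ 1.06058326e+00,  1.31149994e-01,  1.48926028e+00, -3.07897323e-05,
        1.52302923e+00, -8.53838546e-02]), 'dq': array([ 2.44757632e-03,  5.29586122e-04,  1.20979806e-04, -7.29248683e-04,
        1.05725685e-05, -3.90734306e-04]), 'joint_efforts': array([ 1.51939485e-04, -5.69410086e+01, -5.00547802e+01, -1.43525563e-04,
        1.50642759e-02, -1.50297575e-05]), 'tcp_pos': array([247.00166541, 546.17576851, 220.76157228]), 'tool_rot': array([ 8.40286442e-01,  5.42141902e-01, -8.08603550e-04,  4.46214656e-04]), 'contact_force': array([-0.11309672,  0.24290557,  0.54350464]), 'ft_torque': array([ 0.01917346, -0.03926045, -0.00163629]), 'width': 0.9976276918499283}
scene lever_grip []
scene lever_pivot [([622, 133, 16], 0.97)]
scene strap_knob [([543, 151, 96], 0.58), ([713, -120, 67], 0.3)]
scene strap_post [([626, 134, 13], 0.71)]
scene leaf_edge [([627, 273, 84], 0.6)]
scene fixture [([619, 137, 13], 0.67)]
scene screw_cup [([516, 14, 34], 0.77), ([624, 272, 80], 0.52)]
scene screwdriver [([506, -173, 24], 0.87), ([624, -18, 172], 0.46)]
scene sleeve [([734, 41, 40], 0.77)]
scene adhesive [([711, -122, 63], 0.62), ([504, -171, 26], 0.59)]
scene wrench []
scene spare_housing [([429, 206, 25], 0.72)]
top lever_grip [([622, -11, 175], 0.98), ([614, 284, 83], 0.25)]
top lever_pivot [([598, 160, 14], 0.97)]
top strap_knob [([550, 163, 96], 0.82)]
top strap_post [([592, 159, 16], 0.83)]
top leaf_edge [([618, 284, 83], 0.59)]
top fixture [([592, 159, 13], 0.63)]
top screw_cup [([514, 14, 29], 0.74), ([696, -110, 66], 0.15)]
top screwdriver [([499, -164, 22], 0.67)]
top sleeve [([622, -7, 178], 0.69), ([732, 47, 55], 0.48)]
top adhesive [([696, -110, 68], 0.52)]
top wrench [([547, -241, 6], 0.96)]
top spare_housing [([417, 210, 28], 0.65), ([617, 286, 81], 0.22)]
22.0 1.3
```

View pics/scene0.png

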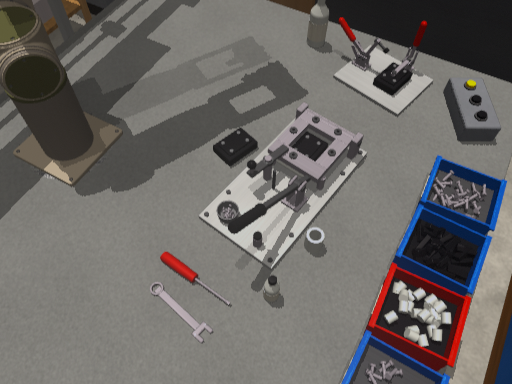

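View pics/top0.png

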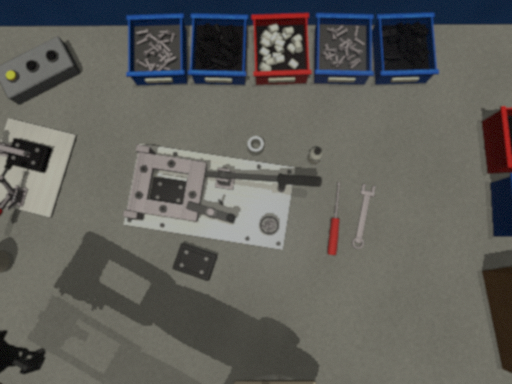

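```bash
python3 - <<'E'
from rig import viewer
for n in ["scene","top","wrist"]: print(n,viewer.camera_info(n))
E
```

```text
scene {'intrinsics': array([[446.79930145,   0.        , 251.47802994],
       [  0.        , 446.79930145, 191.03695649],
       [  0.        ,   0.        ,   1.        ]]), 'world_to_cam': array([[ 8.70950308e-01,  4.91362144e-01,  2.96720135e-03,
        -5.15631916e+02],
       [ 4.13248635e-01, -7.29198673e-01, -5.45430894e-01,
        -1.35075596e+02],
       [-2.65840414e-01,  4.76269398e-01, -8.38150544e-01,
         1.26495540e+03],
       [ 0.00000000e+00,  0.00000000e+00,  0.00000000e+00,
         1.00000000e+00]])}
top {'intrinsics': array([[458.9213007 ,   0.        , 260.25043331],
       [  0.        , 458.9213007 , 199.38339672],
       [  0.        ,   0.        ,   1.        ]]), 'world_to_cam': array([[ 2.01820740e-04, -9.99976795e-01, -6.80942992e-03,
         3.78443774e+01],
       [-9.92904249e-01,  6.09368962e-04, -1.18915020e-01,
         5.83393993e+02],
       [ 1.18916410e-01,  6.78511141e-03, -9.92881085e-01,
         1.20009267e+03],
       [ 0.00000000e+00,  0.00000000e+00,  0.00000000e+00,
         1.00000000e+00]])}
wrist {'intrinsics': array([[297.31863964,   0.        , 256.35399462],
       [  0.        , 297.31863964, 197.93501664],
       [  0.        ,   0.        ,   1.        ]]), 'T_tool_cam': array([[ 9.99999959e-01, -2.33972193e-04, -1.66947970e-04,
         9.24226351e-01],
       [ 2.72135928e-04,  9.57642750e-01,  2.87958834e-01,
        -7.31798280e+01],
       [ 9.25021537e-05, -2.87958867e-01,  9.57642774e-01,
        -1.52565385e+02],
       [ 0.00000000e+00,  0.00000000e+00,  0.00000000e+00,
         1.00000000e+00]])}
```

```bash
python3 - <<'E'
import cv2
a=cv2.imread("pics/top0.png")[130:260,110:340]; cv2.imwrite("pics/topz.png",cv2.resize(a,None,fx=3.45,fy=3.45,interpolation=cv2.INTER_CUBIC))
a=cv2.imread("pics/scene0.png")[95:275,190:380]; cv2.imwrite("pics/scz.png",cv2.resize(a,None,fx=3.3,fy=3.3,interpolation=cv2.INTER_CUBIC))
E
```

```text
(no output)
```

View pics/topz.png

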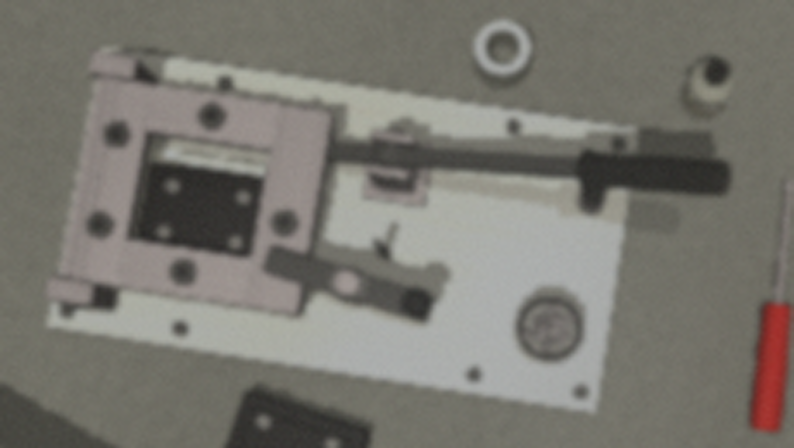

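View pics/scz.png

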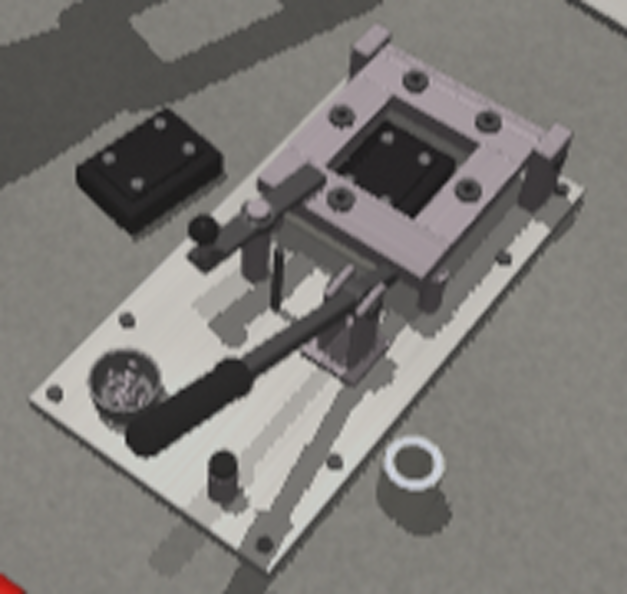

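```bash
cat > h.py <<'E'
import numpy as np
from rig import viewer
C={n:viewer.camera_info(n) for n in("scene","top")}
def proj(n,P):
    c=C[n];p=c["world_to_cam"][:3,:3]@P+c["world_to_cam"][:3,3];p=c["intrinsics"]@p;return p[:2]/p[2]
def W(v,p):
    c,s=np.cos(v[2]),np.sin(v[2]);return np.array([v[0]+c*p[0]-s*p[1],v[1]+s*p[0]+c*p[1],p[2]])
E
python3 - <<'E'
from h import *
from scipy.optimize import least_squares
obs=[("top",(-115,355,15),(123.6,224.2)),("top",(-115,-85,15),(283,248.8)),("top",(115,-85,15),(293.2,169.1)),
("scene",(-115,-85,15),(199.1,216.8)),("scene",(115,-85,15),(271.2,268.3)),("scene",(115,355,15),(366.7,152.6))]
f=lambda v:np.concatenate([proj(n,W(v,p))-np.array(q) for n,p,q in obs])
r=least_squares(f,[600,20,-0.1],x_scale=[100,100,.1]);print(r.x,r.fun.round(1))
v=r.x
# knob triangulate
k=[("top",(230.9,217.5)),("scene",(190+203/3.3,95+230/3.3))]
g=least_squares(lambda P:np.concatenate([proj(n,P)-np.array(q) for n,q in k]),[550,160,120]);print("knob",g.x,g.fun)
R=lambda P:(lambda d:(np.cos(v[2])*d[0]+np.sin(v[2])*d[1],-np.sin(v[2])*d[0]+np.cos(v[2])*d[1]))(P-v[:2])
print("knob jig",R(g.x[:2]))
# fit post y, strap angle 
pv=least_squares(lambda t:np.concatenate([proj(n,W(v,(-50,t[0],123)))-np.array(q) for n,q in k]),[100]);print("knob y at x=-50",pv.x,pv.fun)
# grip: ends in top: zoom (590,170)...(725,178)
gr=[("top",(110+660/3.45,130+172/3.45)),("scene",(190+188/3.3,95+407/3.3))]
g=least_squares(lambda P:np.concatenate([proj(n,P)-np.array(q) for n,q in gr]),[620,0,190]);print("grip",g.x,g.fun,R(g.x[:2]))
for n,P in [("cup",(515,14)),("sleeve",(732,45)),("adh",(700,-115)),("spare",(420,208)),("post", (0,0))]: print(n,R(np.array(P)))
for p in [(-50,100,123),(-115,355,15),(50,0,205),(50,-30,75),(0,180,82)]: print(p,W(v,p))
E
```

```text
[ 5.77313324e+02  4.27037079e+01 -1.54386236e-01] [-0.4 -0.1  0.   0.3  2.2 -2.9 -1.3 -1.8 -0.1 -0.3  0.1 -1.1]
knob [528.35894907 110.78842819 120.6201107 ] [-0.1993527  -0.26060081 -0.31212811  0.05561905]
knob jig (np.float64(-58.841753561552224), np.float64(59.74703358752696))
knob y at x=-50 [58.28741432] [ 0.88480025 -3.74833227  2.20886557  1.69734714]
grip [612.37676427 -58.89250751 192.34716635] [-0.51010483 -0.64670138 -0.70361244  0.1217731 ] (np.float64(50.26922126021543), np.float64(-94.99600626703169))
cup (np.float64(-57.15830128790707), np.float64(-37.944457039272876))
sleeve (np.float64(152.49373827299837), np.float64(26.055717241369067))
adh (np.float64(145.47812951554724), np.float64(-136.96201563994168))
spare (np.float64(-180.8604715220743), np.float64(139.13962773221954))
post (np.float64(-563.8801102207746), np.float64(-130.97137976491524))
(-50, 100, 123) [543.28538585 149.2030009  123.        ]
(-115, 355, 15) [518.27077402 411.16534399  15.        ]
(50, 0, 205) [626.71862912  35.01502467 205.        ]
(50, -30, 75) [622.10541918   5.37184174  75.        ]
(0, 180, 82) [604.99258391 220.56280547  82.        ]
```

```bash
python3 - <<'E'
from h import *
from scipy.optimize import least_squares
v=[577.3,42.7,-.1544]
R=lambda P:(np.cos(v[2])*(P[0]-v[0])+np.sin(v[2])*(P[1]-v[1]),-np.sin(v[2])*(P[0]-v[0])+np.cos(v[2])*(P[1]-v[1]))
for nm,a,b in [("pin",(376,240),(277,252)),("pinb",(395,225),(277,252)),("post",(345,283),(258,210)),("nose",(272,260),(310,178)),("knob",(417,302),(203,230))]:
    k=[("top",(110+a[0]/3.45,130+a[1]/3.45)),("scene",(190+b[0]/3.3,95+b[1]/3.3))]
    g=least_squares(lambda P:np.concatenate([proj(n,P)-np.array(q) for n,q in k]),[550,160,100]);print(nm,g.x.round(),g.fun.round(1),np.round(R(g.x)))
E
python3 -m creep '[{"dz":40},{"dz":40},{"az":-7.5},{"az":-7.5},{"az":-7.5},{"az":-7.5}]' 1
```

```text
pin [576. 143.  87.] [ 0.2  0.3  0.4 -0.1] [-17.  99.]
pinb [584. 127. 112.] [ 0.3  0.4  0.5 -0.1] [-7. 84.]
post [545. 167.  91.] [-0.2 -0.3 -0.4  0.1] [-51. 117.]
nose [562. 222.  81.] [-0. -0. -0.  0.] [-42. 175.]
knob [528. 111. 120.] [-0.2 -0.3 -0.3  0.1] [-59.  60.]invalid input
```

```bash
python3 -m creep '[{"dx":0,"dy":0,"dz":40,"ax":0,"ay":0,"az":0},{"dx":0,"dy":0,"dz":40,"ax":0,"ay":0,"az":-7.5},{"dx":0,"dy":0,"dz":0,"ax":0,"ay":0,"az":-7.5},{"dx":0,"dy":0,"dz":0,"ax":0,"ay":0,"az":-7.5},{"dx":0,"dy":0,"dz":0,"ax":0,"ay":0,"az":-7.5}]' 1
```

```text
time: 1.8
tcp_pos: [246.7, 545.7, 304.3]
tool_rot: [0.954, 0.298, -0.002, -0.002]
contact_force: [-0.3, 0.9, -0.0]
width: 0.143
```

```bash
python3 -m creep '[{"dx":26,"dy":-40,"dz":0,"ax":0,"ay":0,"az":0},{"dx":26,"dy":-40,"dz":0,"ax":0,"ay":0,"az":0},{"dx":26,"dy":-40,"dz":0,"ax":0,"ay":0,"az":0},{"dx":26,"dy":-40,"dz":0,"ax":0,"ay":0,"az":0},{"dx":26,"dy":-40,"dz":0,"ax":0,"ay":0,"az":0},{"dx":26,"dy":-40,"dz":0,"ax":0,"ay":0,"az":0},{"dx":26,"dy":-40,"dz":0,"ax":0,"ay":0,"az":0},{"dx":26,"dy":-40,"dz":0,"ax":0,"ay":0,"az":0}]'
```

```text
time: 2.6
tcp_pos: [455.9, 218.5, 304.3]
tool_rot: [0.954, 0.3, -0.0, -0.003]
contact_force: [1.6, 0.2, 0.1]
width: -0.001
```

```bash
python3 -m creep '[{"dx":24,"dy":-35,"dz":0,"ax":0,"ay":0,"az":0},{"dx":24,"dy":-35,"dz":0,"ax":0,"ay":0,"az":0},{"dx":24,"dy":-35,"dz":0,"ax":0,"ay":0,"az":0},{"dx":23,"dy":-33,"dz":0,"ax":0,"ay":0,"az":0},{"dx":0,"dy":0,"dz":-40,"ax":0,"ay":0,"az":0},{"dx":0,"dy":0,"dz":-40,"ax":0,"ay":0,"az":0},{"dx":0,"dy":0,"dz":0,"ax":0,"ay":0,"az":0}]'
python3 - <<'E'
from rig import env, viewer, models
import cv2
s=env.observe(); print(s["tcp_pos"],s["tool_rot"])
for n in ["wrist","scene","top"]:
    im=viewer.capture(n); cv2.imwrite(f"pics/{n}1.png",im[:,:,::-1])
    for t in ["strap_knob","lever_grip"]:
        r=models.look_for(n,t); print(n,t,[( [round(float(v)) for v in d["position"]],round(d["confidence"],2)) for d in r[:2]])
E
```

```text
time: 3.3
tcp_pos: [557.6, 66.0, 224.7]
tool_rot: [0.955, 0.295, 0.003, -0.001]
contact_force: [-1.1, 0.1, -0.8]
width: -0.002
[557.58992442  66.04380162 224.72518649] [ 0.95538213  0.29535896  0.00265529 -0.00100786]
wrist strap_knob [([726, 53, 42], 0.75), ([542, 155, 94], 0.57)]
wrist lever_grip [([631, 86, 118], 0.57)]
scene strap_knob [([547, 155, 93], 0.77)]
scene lever_grip [([626, -20, 174], 0.78), ([621, 269, 80], 0.15)]
top strap_knob [([539, 140, 95], 0.77), ([612, 317, 81], 0.33)]
top lever_grip [([609, -67, 209], 0.77)]
```

View pics/wrist1.png

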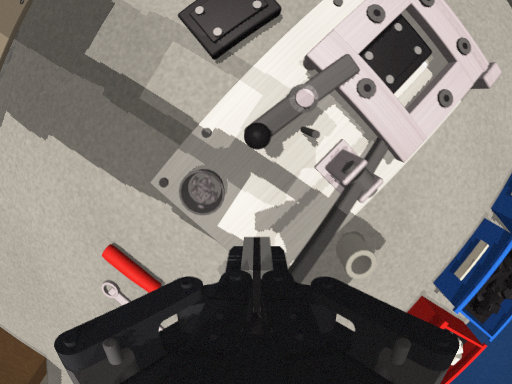

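View pics/scene1.png

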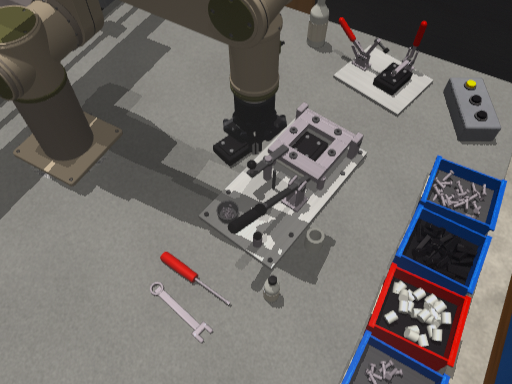

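```bash
cat >> h.py <<'E'
from scipy.spatial.transform import Rotation as Ro
def wray(uv,pos,quat,z):
    c=viewer.camera_info("wrist");K=c["intrinsics"];T=c["T_tool_cam"]
    d=(np.array(uv)-K[:2,2])/K[0,0];r=np.hypot(*d);ray=np.array([*(d/r*np.sin(r)),np.cos(r)])
    R=Ro.from_quat(quat).as_matrix();o=R@T[:3,3]+pos;dr=R@T[:3,:3]@ray
    return o+dr*(z-o[2])/dr[2]
E
python3 - <<'E'
from h import *
p=np.array([557.59,66.04,224.73]);q=[.95538,.29536,.00266,-.001]
for uv,z in [((257.5,134.5),123),((305,98),97),((352,62),93)]: print(wray(uv,p,q,z).round(1))
print(Ro.from_quat(q).as_matrix().round(3))
E
```

```text
[529.3 111.7 123. ]
[547.4 164.3  97. ]
[564.6 223.2  93. ]
[[ 0.826  0.564  0.004]
 [ 0.564 -0.826  0.003]
 [ 0.006 -0.    -1.   ]]
```

```bash
python3 -m creep '[{"dx":-8,"dy":12,"dz":-10,"ax":0,"ay":0,"az":0},{"dx":0,"dy":0,"dz":-30,"ax":0,"ay":0,"az":0},{"dx":0,"dy":0,"dz":-30,"ax":0,"ay":0,"az":0},{"dx":0,"dy":0,"dz":-24,"ax":0,"ay":0,"az":0},{"dx":0,"dy":0,"dz":0,"ax":0,"ay":0,"az":0}]'
python3 - <<'E'
from rig import env, viewer
import cv2
for n in ["wrist","scene"]:
    im=viewer.capture(n); cv2.imwrite(f"pics/{n}2.png",im[:,:,::-1])
E
```

```text
time: 4.25
tcp_pos: [551.3, 83.8, 136.3]
tool_rot: [0.955, 0.297, 0.011, 0.0]
contact_force: [-0.2, -0.8, -0.0]
width: 0.002
```

View pics/wrist2.png

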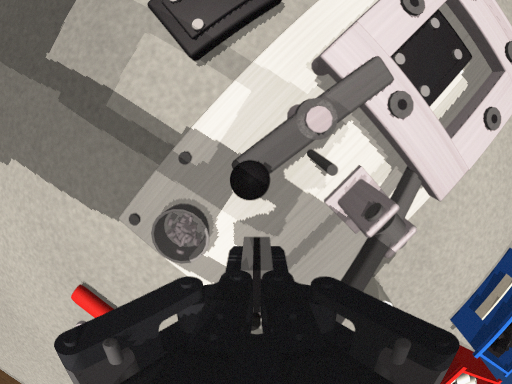

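```bash
python3 -m creep '[{"dx":-2.5,"dy":-2,"dz":-9,"ax":0,"ay":0,"az":0},{"dx":0,"dy":0,"dz":0,"ax":0,"ay":0,"az":0},{"dx":-7,"dy":9,"dz":0,"ax":0,"ay":0,"az":0},{"dx":-8,"dy":4,"dz":0,"ax":0,"ay":0,"az":0},{"dx":-8,"dy":5,"dz":0,"ax":0,"ay":0,"az":0}]'
```

```text
time: 4.85
tcp_pos: [530.3, 101.1, 136.7]
tool_rot: [0.955, 0.296, 0.018, 0.002]
contact_force: [-0.5, 0.5, -0.8]
width: -0.003
```

```bash
python3 - <<'E'
from rig import env, viewer
import cv2
s=env.observe();print(s["q"].round(3),s["tcp_pos"].round(1),s["contact_force"].round(2),s["dq"].round(2))
from h import Ro
print(Ro.from_quat(s["tool_rot"]).as_matrix().round(3))
for n in ["wrist","scene"]:
    im=viewer.capture(n); cv2.imwrite(f"pics/{n}3.png",im[:,:,::-1])
s=env.observe();print(s["tcp_pos"].round(1),s["contact_force"].round(2))
E
```

```text
[ 0.091 -0.011  1.793  0.003  1.324 -0.512] [530.3 101.1 136.7] [-0.52  0.46 -0.82] [ 0.12 -0.21  0.2   0.    0.    0.12]
[[ 0.824  0.566  0.035]
 [ 0.566 -0.824  0.006]
 [ 0.032  0.014 -0.999]]
[529.7 101.5 136.4] [ 0.98 -0.3   0.82]
```

View pics/wrist3.png

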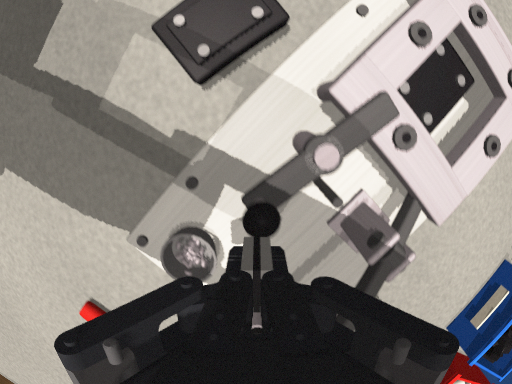

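View pics/scene3.png

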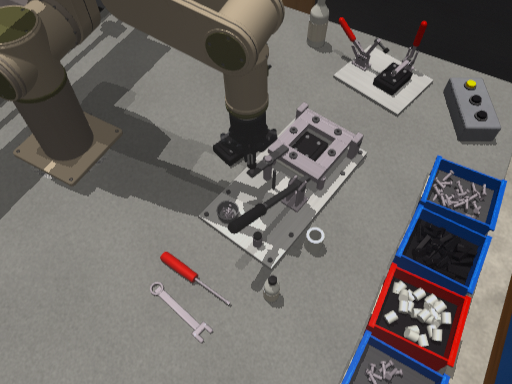

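```bash
python3 - <<'E'
from h import *
p=np.array([530.3,101.1,136.7]);q=[.955,.296,.018,.002]
K=wray((262,219),p,q,123);print(K)
post=np.array([546.4,165]);d=K[:2]-post;print(np.hypot(*d),261.15-np.degrees(np.arctan2(d[1],d[0]))%360)
E
python3 -m creep '[{"dx":4,"dy":-5,"dz":-4,"ax":0,"ay":1,"az":0},{"dx":0,"dy":0,"dz":-5,"ax":0,"ay":1,"az":0},{"dx":0,"dy":0,"dz":-3,"ax":0,"ay":0,"az":0},{"dx":0,"dy":0,"dz":0,"ax":0,"ay":0,"az":0}]'
```

```text
[528.30075492 112.24415069 123.        ]
55.774208271810856 10.085844165320736
time: 5.35
tcp_pos: [534.5, 95.9, 123.6]
tool_rot: [0.955, 0.297, -0.001, -0.004]
contact_force: [0.2, -1.0, -0.2]
width: -0.001
```

```bash
python3 - <<'E'
from rig import env, viewer
import cv2
from h import *
s=env.observe();print(s["tcp_pos"].round(1),s["contact_force"].round(2))
im=viewer.capture("wrist"); cv2.imwrite("pics/wrist4.png",im[:,:,::-1])
a=viewer.capture("scene")[:,:,::-1][95:245,190:340];cv2.imwrite("pics/scene4.png",cv2.resize(a,None,fx=4,fy=4,interpolation=cv2.INTER_CUBIC))
# tip pixel in wrist
c=viewer.camera_info("wrist");T=np.linalg.inv(c["T_tool_cam"]);K=c["intrinsics"]
for pt in [(0,0,0),(0,0,22),(0,-11,22),(14,-11,22)]:
    x=T[:3,:3]@np.array(pt)+T[:3,3];r=np.arctan2(np.hypot(x[0],x[1]),x[2]);u=x[:2]/np.hypot(x[0],x[1])*r*K[0,0]+K[:2,2];print(pt,u.round())
E
```

```text
[534.5  95.9 123.6] [ 0.18 -0.96 -0.16]
(0, 0, 0) [255. 245.]
(0, 0, 22) [255. 230.]
(0, -11, 22) [255. 214.]
(14, -11, 22) [277. 214.]
```

View pics/wrist4.png

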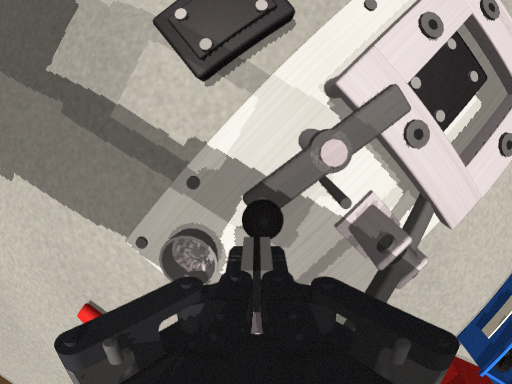

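View pics/scene4.png

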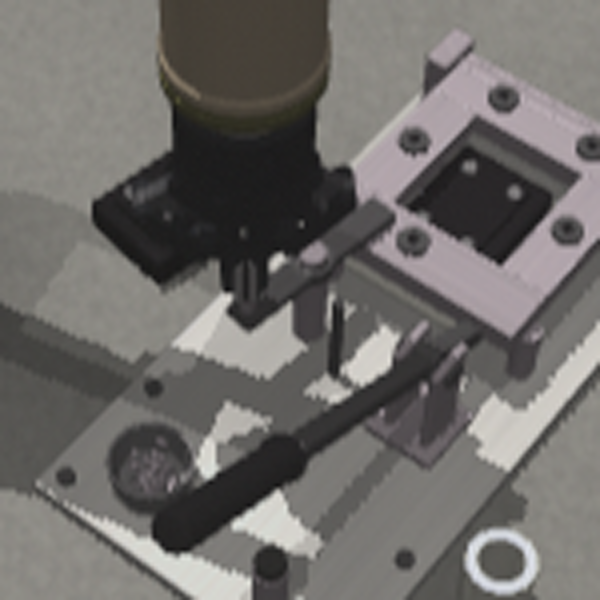

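```bash
python3 - <<'E'
from h import *
p=np.array([534.5,95.9,123.6]);q=[.955,.297,-.001,-.004]
K=wray((263,219),p,q,123);print(K)
E
python3 -m creep '[{"dx":-5,"dy":4,"dz":0,"ax":0,"ay":0,"az":0},{"dx":-5,"dy":4,"dz":0,"ax":0,"ay":0,"az":0},{"dx":-5,"dy":4,"dz":0,"ax":0,"ay":0,"az":0},{"dx":-5,"dy":5,"dz":0,"ax":0,"ay":0,"az":0}]'
python3 - <<'E'
from rig import env, viewer
import cv2
from h import *
s=env.observe();print(s["tcp_pos"].round(1),s["contact_force"].round(2))
im=viewer.capture("wrist"); cv2.imwrite("pics/wrist5.png",im[:,:,::-1])
E
```

```text
[529.41887058 111.16434013 123.        ]
time: 5.85
tcp_pos: [514.1, 113.5, 125.1]
tool_rot: [0.955, 0.296, 0.001, -0.003]
contact_force: [-0.5, 0.1, -0.1]
width: 0.002
[514.1 113.5 125.1] [-0.54  0.09 -0.1 ]
```

View pics/wrist5.png

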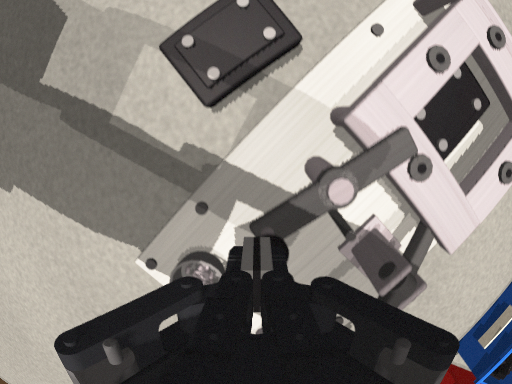

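```bash
python3 - <<'E'
from rig import env, viewer
import cv2
from h import *
s=env.observe()
for nm,p,q,post,noseC in [("now",s["tcp_pos"],s["tool_rot"],(341,191),(408,138)),("before",np.array([534.5,95.9,123.6]),[.955,.297,-.001,-.004],(333,153),(402,96))]:
    a=wray(post,p,q,97);b=wray(noseC,p,q,93);d=b-a;print(nm,a.round(),b.round(),np.degrees(np.arctan2(d[1],d[0])))
a=viewer.capture("scene")[:,:,::-1][95:245,190:340];cv2.imwrite("pics/scene5.png",cv2.resize(a,None,fx=4,fy=4,interpolation=cv2.INTER_CUBIC))
a=viewer.capture("top")[:,:,::-1][130:260,150:320];cv2.imwrite("pics/top5.png",cv2.resize(a,None,fx=4,fy=4,interpolation=cv2.INTER_CUBIC))
E
```

```text
now [546. 166.  97.] [565. 223.  93.] 71.69976883591808
before [547. 164.  97.] [564. 224.  93.] 73.92981920548087
```

View pics/scene5.png

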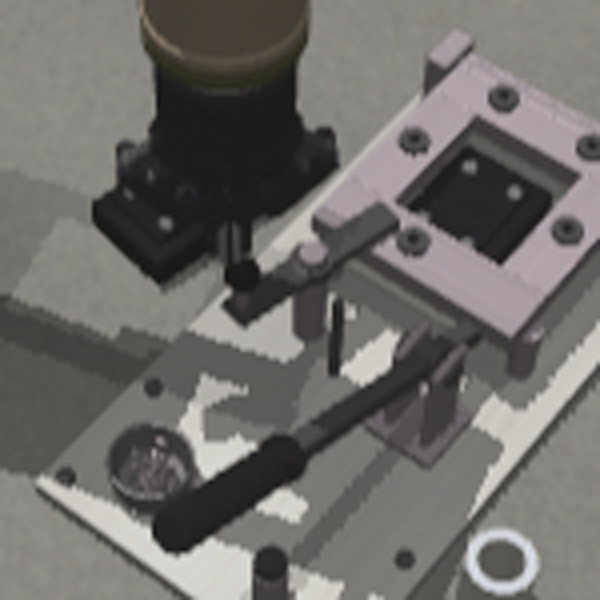

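View pics/top5.png

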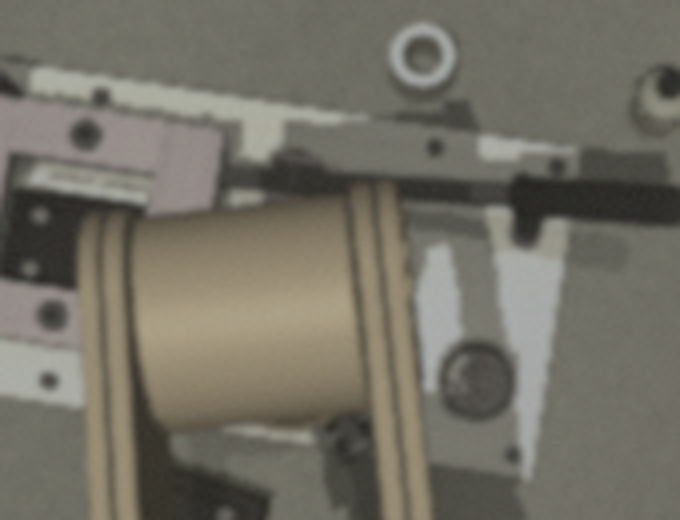

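```bash
python3 - <<'E'
from rig import env, viewer
import cv2
from h import *
s=env.observe();R=Ro.from_quat(s["tool_rot"]).as_matrix()
for pt in [(0,0,0),(0,0,22),(10,11,22),(10,-11,22),(-10,-11,22),(-10,11,22),(0,0,-60)]:
    print(pt,((proj("scene",R@np.array(pt)+s["tcp_pos"])-[190,95])*4).round())
print("knob",((proj("scene",np.array([529,111.5,123]))-[190,95])*4).round(), s["q"].round(3))
im=viewer.capture("wrist"); cv2.imwrite("pics/wz.png",cv2.resize(im[200:350,180:340,::-1],None,fx=4,fy=4,interpolation=cv2.INTER_CUBIC))
E
```

```text
(0, 0, 0) [227. 262.]
(0, 0, 22) [227. 284.]
(10, 11, 22) [245. 297.]
(10, -11, 22) [242. 268.]
(-10, -11, 22) [209. 270.]
(-10, 11, 22) [212. 299.]
(0, 0, -60) [226. 200.]
knob [246. 276.] [ 1.160e-01 -1.000e-03  1.805e+00  6.000e-03  1.337e+00 -4.890e-01]
```

View pics/wz.png

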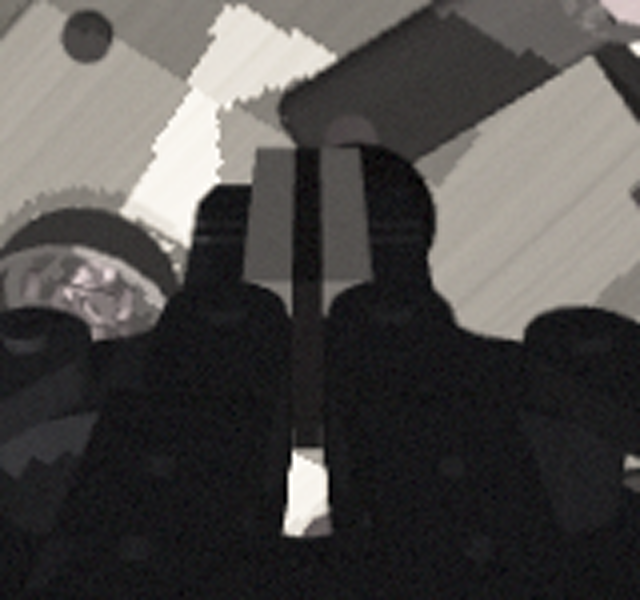

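```bash
python3 - <<'E'
from h import *
from rig import env
s=env.observe()
K=wray((273,254),s["tcp_pos"],s["tool_rot"],123);print(K, s["tcp_pos"],s["contact_force"])
d=K-s["tcp_pos"];print(Ro.from_quat(s["tool_rot"]).as_matrix().T@d)
d=K[:2]-[546.4,165];print(np.hypot(*d),261.15-np.degrees(np.arctan2(d[1],d[0]))%360)
E
```

```text
[527.1601394  113.45328175 123.        ] [514.52939003 113.24350196 125.0470698 ] [0.04985154 0.39113139 0.12756299]
[10.51893819  6.99551904  2.04572345]
55.0203271407639 11.618135672832011
```

```bash
python3 -m creep '[{"dx":0,"dy":0,"dz":20,"ax":0,"ay":0,"az":0},{"dx":0,"dy":0,"dz":15,"ax":0,"ay":0,"az":0},{"dx":15,"dy":-15,"dz":0,"ax":0,"ay":0,"az":0},{"dx":20,"dy":-12,"dz":0,"ax":0,"ay":0,"az":0},{"dx":0,"dy":0,"dz":0,"ax":0,"ay":0,"az":0}]'
python3 - <<'E'
from rig import env, viewer
import cv2
from h import *
s=env.observe();print(s["tcp_pos"].round(1),s["contact_force"].round(2))
R=Ro.from_quat(s["tool_rot"]).as_matrix()
for pt in [(0,0,0),(0,0,22)]:
    print(pt,((proj("scene",R@np.array(pt)+s["tcp_pos"])-[215,115])*8).round())
a=viewer.capture("scene")[:,:,::-1][115:185,215:295];cv2.imwrite("pics/scene6.png",cv2.resize(a,None,fx=8,fy=8,interpolation=cv2.INTER_CUBIC))
im=viewer.capture("wrist"); cv2.imwrite("pics/wrist6.png",im[:,:,::-1])
E
```

```text
time: 6.55
tcp_pos: [550.7, 85.7, 162.6]
tool_rot: [0.955, 0.297, 0.001, -0.003]
contact_force: [0.0, -0.5, -0.1]
width: 0.002
[550.7  85.7 162.6] [ 0.03 -0.45 -0.1 ]
(0, 0, 0) [315. 403.]
(0, 0, 22) [314. 448.]
```

View pics/scene6.png

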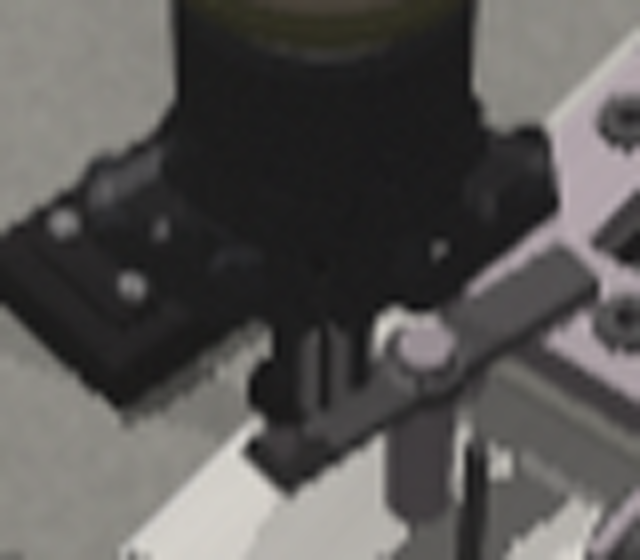

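View pics/wrist6.png

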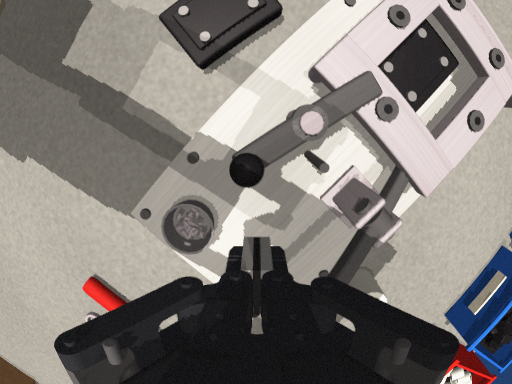

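```bash
python3 -m creep '[{"dx":0,"dy":0,"dz":-20,"ax":0,"ay":0,"az":0},{"dx":0,"dy":0,"dz":-20,"ax":0,"ay":0,"az":0},{"dx":0,"dy":0,"dz":-12,"ax":0,"ay":0,"az":0},{"dx":0,"dy":0,"dz":0,"ax":0,"ay":0,"az":0}]'
python3 - <<'E'
from rig import env, viewer
import cv2
from h import *
s=env.observe();print(s["tcp_pos"].round(1),s["contact_force"].round(2))
R=Ro.from_quat(s["tool_rot"]).as_matrix()
for pt in [(0,0,0),(0,0,22)]:
    print(pt,((proj("scene",R@np.array(pt)+s["tcp_pos"])-[215,125])*8).round())
a=viewer.capture("scene")[:,:,::-1][125:195,215:295];cv2.imwrite("pics/scene7.png",cv2.resize(a,None,fx=8,fy=8,interpolation=cv2.INTER_CUBIC))
im=viewer.capture("wrist"); cv2.imwrite("pics/wrist7.png",im[:,:,::-1])
E
```

```text
time: 7.05
tcp_pos: [547.1, 88.4, 109.0]
tool_rot: [0.955, 0.298, 0.0, -0.004]
contact_force: [-0.2, 0.3, 0.2]
width: -0.001
[547.1  88.4 109. ] [-0.25  0.28  0.23]
(0, 0, 0) [307. 418.]
(0, 0, 22) [307. 459.]
```

View pics/scene7.png

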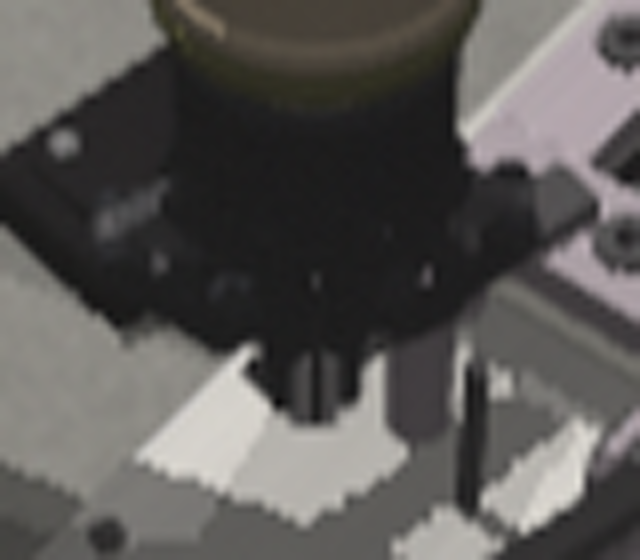

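View pics/wrist7.png

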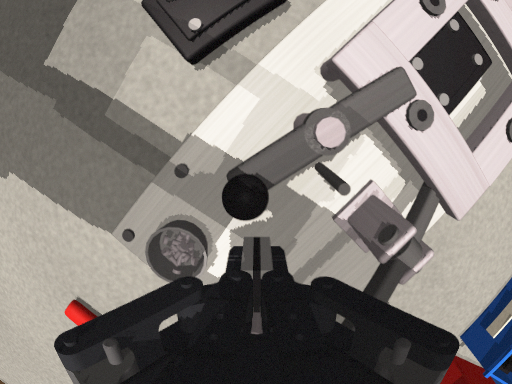

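```bash
python3 -m creep '[{"dx":-2,"dy":-2,"dz":-7,"ax":0,"ay":0,"az":0},{"dx":-4,"dy":6,"dz":0,"ax":0,"ay":0,"az":0},{"dx":-6,"dy":4,"dz":0,"ax":0,"ay":0,"az":0},{"dx":-5,"dy":3,"dz":0,"ax":0,"ay":0,"az":0},{"dx":-5,"dy":3,"dz":0,"ax":0,"ay":0,"az":0}]'
python3 - <<'E'
from rig import env, viewer
import cv2
from h import *
s=env.observe();print(s["tcp_pos"].round(1),s["contact_force"].round(2))
a=viewer.capture("scene")[:,:,::-1][125:195,215:295];cv2.imwrite("pics/scene8.png",cv2.resize(a,None,fx=8,fy=8,interpolation=cv2.INTER_CUBIC))
im=viewer.capture("wrist"); cv2.imwrite("pics/wrist8.png",im[:,:,::-1])
E
```

```text
time: 7.65
tcp_pos: [527.0, 101.8, 106.8]
tool_rot: [0.955, 0.298, 0.004, -0.001]
contact_force: [-0.3, -3.6, -1.3]
width: 0.001
[527.  101.8 106.8] [-0.31 -3.58 -1.31]
```

View pics/wrist8.png

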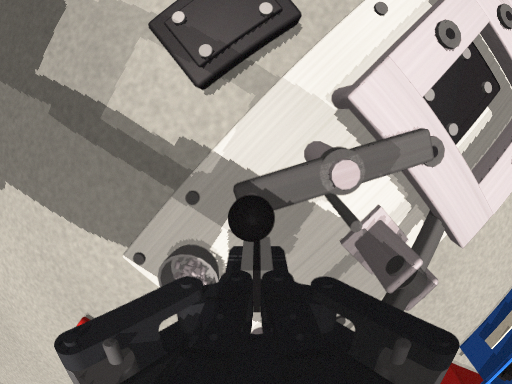

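```bash
cat > k.py <<'E'
from h import *
from rig import env
import sys
s=env.observe()
K=wray((float(sys.argv[1]),float(sys.argv[2])),s["tcp_pos"],s["tool_rot"],123)
print(K.round(1), "tool",(Ro.from_quat(s["tool_rot"]).as_matrix().T@(K-s["tcp_pos"])).round(1))
d=K[:2]-[546.4,165];print(np.hypot(*d),261.15-np.degrees(np.arctan2(d[1],d[0]))%360)
E
python3 k.py 251 218
```

```text
[512.5 119.8 123. ] tool [ -1.8 -22.4 -16.2]
56.503195450959964 28.029281857089217
```

```bash
python3 -m creep '[{"dx":-5,"dy":4,"dz":-2,"ax":0,"ay":0,"az":0},{"dx":-5,"dy":4,"dz":-1,"ax":0,"ay":0,"az":0},{"dx":-5,"dy":6,"dz":-1,"ax":0,"ay":0,"az":0},{"dx":-4,"dy":6,"dz":-1,"ax":0,"ay":0,"az":0},{"dx":-3,"dy":7,"dz":0,"ax":0,"ay":0,"az":0}]'
python3 - <<'E'
from rig import env, viewer
import cv2
s=env.observe();print(s["tcp_pos"].round(1),s["contact_force"].round(2))
im=viewer.capture("wrist"); cv2.imwrite("pics/wrist9.png",im[:,:,::-1])
E
```

```text
time: 8.25
tcp_pos: [504.1, 131.3, 102.6]
tool_rot: [0.955, 0.298, 0.005, -0.002]
contact_force: [1.0, -2.7, 0.7]
width: 0.003
[504.1 131.3 102.6] [ 1.03 -2.67  0.72]
```

View pics/wrist9.png

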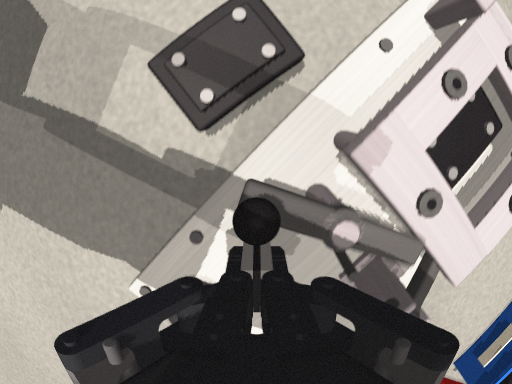

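```bash
python3 k.py 257 221; python3 -m creep '[{"dx":-1,"dy":6,"dz":0,"ax":0,"ay":0,"az":0},{"dx":0,"dy":6,"dz":0,"ax":0,"ay":0,"az":0},{"dx":0,"dy":4,"dz":0,"ax":0,"ay":0,"az":0}]'
python3 - <<'E'
from rig import env, viewer
import cv2
s=env.observe();print(s["tcp_pos"].round(1),s["contact_force"].round(2))
im=viewer.capture("wrist"); cv2.imwrite("pics/wrist10.png",im[:,:,::-1])
E
```

```text
[491.6 151.4 123. ] tool [  1.1 -22.5 -20.4]
56.426522857794765 67.15724058303601
time: 8.6
tcp_pos: [501.9, 149.9, 102.1]
tool_rot: [0.955, 0.298, 0.004, -0.002]
contact_force: [-0.5, -2.3, -0.6]
width: -0.001
[501.9 149.9 102.1] [-0.47 -2.31 -0.56]
```

View pics/wrist10.png

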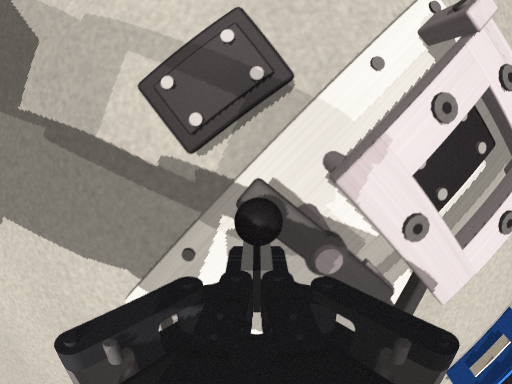

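```bash
python3 k.py 258.5 221; python3 -m creep '[{"dx":0,"dy":1,"dz":0,"ax":0,"ay":0,"az":0},{"dx":0,"dy":0,"dz":0,"ax":0,"ay":0,"az":0},{"dx":0,"dy":0,"dz":0,"ax":0,"ay":0,"az":0},{"dx":9,"dy":-13,"dz":0,"ax":0,"ay":0,"az":0},{"dx":0,"dy":0,"dz":40,"ax":0,"ay":0,"az":0},{"dx":0,"dy":0,"dz":45,"ax":0,"ay":0,"az":0},{"dx":0,"dy":0,"dz":45,"ax":0,"ay":0,"az":0},{"dx":0,"dy":0,"dz":45,"ax":0,"ay":0,"az":0}]'
```

```text
[490.4 169.9 123. ] tool [  1.8 -22.6 -20.8]
56.2412234726109 86.17788854827674
time: 9.45
tcp_pos: [506.8, 133.8, 272.9]
tool_rot: [0.955, 0.298, -0.004, -0.004]
contact_force: [1.9, -0.7, 0.0]
width: -0.002
```

```bash
python3 -m creep '[{"dx":21,"dy":-38,"dz":0,"ax":0,"ay":0,"az":7.5},{"dx":21,"dy":-38,"dz":0,"ax":0,"ay":0,"az":7.5},{"dx":21,"dy":-38,"dz":0,"ax":0,"ay":0,"az":7.5},{"dx":21,"dy":-38,"dz":0,"ax":0,"ay":0,"az":7.5},{"dx":21,"dy":-38,"dz":0,"ax":0,"ay":0,"az":7.5},{"dx":0,"dy":0,"dz":0,"ax":0,"ay":0,"az":7.5},{"dx":0,"dy":0,"dz":0,"ax":0,"ay":0,"az":0}]'
python3 - <<'E'
from rig import env, viewer, models
import cv2
s=env.observe();print(s["tcp_pos"].round(1),s["contact_force"].round(2))
for n in ["wrist","scene","top"]:
    im=viewer.capture(n); cv2.imwrite(f"pics/{n}11.png",im[:,:,::-1])
print(models.look_for("wrist","strap_knob")[:1])
E
```

```text
time: 10.15
tcp_pos: [621.9, -71.2, 285.1]
tool_rot: [0.759, 0.651, 0.005, -0.002]
contact_force: [-0.3, 0.6, 0.3]
width: -0.001
[621.9 -71.2 285.1] [-0.32  0.63  0.3 ]
[{'position': [535.6, 161.7, 94.0], 'confidence': 0.74}]
```

View pics/wrist11.png

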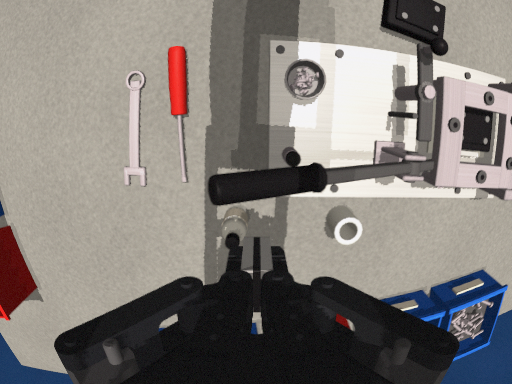

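View pics/scene11.png

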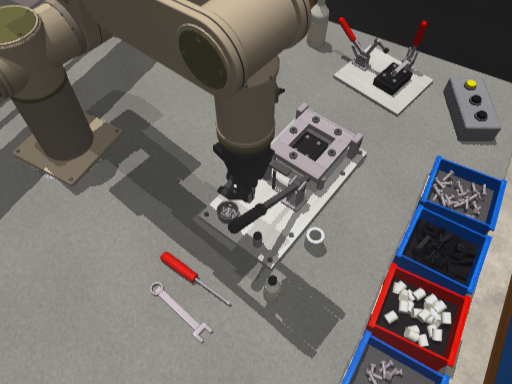

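```bash
python3 - <<'E'
from h import *
from rig import env
s=env.observe()
for uv,z in [((268,183),193),((214,190),217),((324,177),170)]:print(wray(uv,s["tcp_pos"],s["tool_rot"],z).round(1))
print(s["tcp_pos"])
E
```

```text
[611.1 -55.2 193. ]
[603.9 -97.5 217. ]
[619.3  -1.8 170. ]
[621.26656966 -68.51466146 285.51368914]
```

```bash
python3 -m creep '[{"dx":-10,"dy":11,"dz":0,"ax":0,"ay":0,"az":0},{"dx":0,"dy":0,"dz":-25,"ax":0,"ay":0,"az":0},{"dx":0,"dy":0,"dz":-22,"ax":0,"ay":0,"az":0},{"dx":0,"dy":0,"dz":0,"ax":0,"ay":0,"az":0}]'; python3 -m creep '[{"dx":0,"dy":0,"dz":-7,"ax":0,"ay":0,"az":0},{"dx":0,"dy":0,"dz":-7,"ax":0,"ay":0,"az":0}]'
```

```text
time: 10.75
tcp_pos: [610.9, -53.2, 240.2]
tool_rot: [0.761, 0.649, 0.007, 0.0]
contact_force: [0.6, 1.7, 0.1]
width: 0.005
time: 10.95
tcp_pos: [611.7, -51.9, 228.5]
tool_rot: [0.761, 0.649, 0.008, 0.001]
contact_force: [-0.4, 0.5, 0.2]
width: 0.001
```

```bash
python3 -m creep '[{"dx":0,"dy":-6,"dz":-7,"ax":0,"ay":0,"az":0},{"dx":0,"dy":-1,"dz":-7,"ax":0,"ay":0,"az":0}]';python3 -m creep '[{"dx":0,"dy":0,"dz":-7,"ax":0,"ay":0,"az":0}]';python3 -m creep '[{"dx":0,"dy":0,"dz":-6,"ax":0,"ay":0,"az":0}]'
python3 - <<'E'
from rig import env, viewer
import cv2
s=env.observe();print(s["tcp_pos"].round(1),s["contact_force"].round(2))
im=viewer.capture("wrist"); cv2.imwrite("pics/wrist12.png",im[:,:,::-1])
a=viewer.capture("scene")[:,:,::-1][125:275,190:350];cv2.imwrite("pics/scene12.png",cv2.resize(a,None,fx=4,fy=4,interpolation=cv2.INTER_CUBIC))
E
```

```text
time: 11.15
tcp_pos: [612.5, -59.1, 215.2]
tool_rot: [0.761, 0.649, 0.009, 0.002]
contact_force: [-0.1, 0.3, -0.5]
width: -0.001
time: 11.25
tcp_pos: [612.6, -59.6, 208.0]
tool_rot: [0.761, 0.649, 0.009, 0.003]
contact_force: [-0.4, -0.0, 0.4]
width: 0.004
time: 11.35
tcp_pos: [612.6, -59.8, 201.3]
tool_rot: [0.761, 0.649, 0.009, 0.003]
contact_force: [0.3, 0.1, -0.5]
width: -0.0
[612.6 -59.8 201.3] [ 0.26  0.08 -0.51]
```

View pics/wrist12.png

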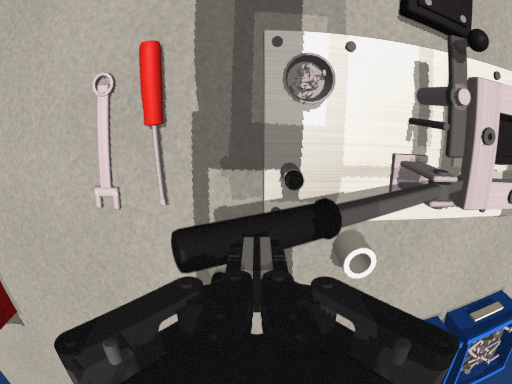

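View pics/scene12.png

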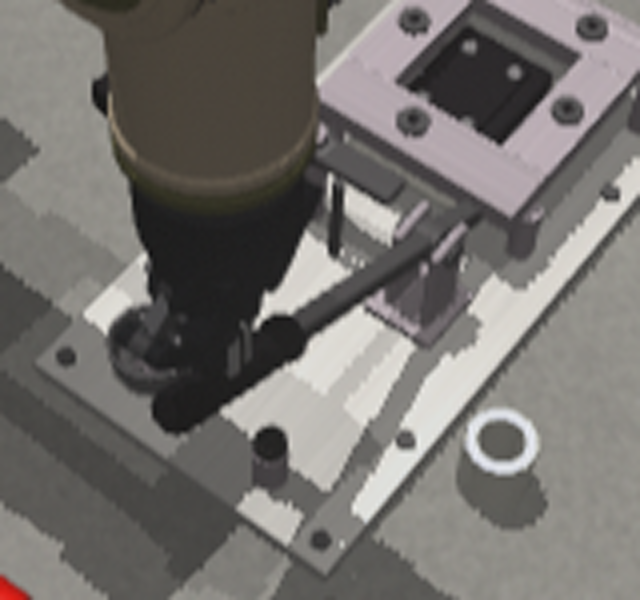

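```bash
python3 -m creep '[{"dx":0,"dy":0,"dz":-6,"ax":0,"ay":0,"az":0}]';python3 -m creep '[{"dx":0,"dy":0,"dz":-6,"ax":0,"ay":0,"az":0}]';python3 -m creep '[{"dx":0,"dy":0,"dz":-6,"ax":0,"ay":0,"az":0}]';python3 -m creep '[{"dx":0,"dy":0,"dz":-6,"ax":0,"ay":0,"az":0}]'
```

```text
time: 11.55
tcp_pos: [612.9, -59.8, 195.7]
tool_rot: [0.761, 0.649, 0.009, 0.003]
contact_force: [-0.4, -0.5, 5.6]
width: 0.0
time: 11.65
tcp_pos: [613.4, -60.0, 190.2]
tool_rot: [0.761, 0.649, 0.01, 0.003]
contact_force: [-0.3, -0.6, 5.9]
width: 0.001
time: 11.75
tcp_pos: [614.0, -60.3, 185.0]
tool_rot: [0.761, 0.649, 0.01, 0.004]
contact_force: [-1.2, -1.1, 6.2]
width: 0.002
time: 11.85
tcp_pos: [614.7, -60.5, 179.8]
tool_rot: [0.761, 0.649, 0.011, 0.005]
contact_force: [-0.9, -1.9, 5.5]
width: 0.002
```

```bash
python3 -m creep '[{"dx":-2.5,"dy":-9,"dz":-10,"ax":0,"ay":0.6,"az":0},{"dx":-2,"dy":-7,"dz":-12,"ax":0,"ay":0.6,"az":0},{"dx":-2,"dy":-5,"dz":-12,"ax":0,"ay":0.6,"az":0},{"dx":-1.5,"dy":-4,"dz":-12,"ax":0,"ay":0.3,"az":0}]'
```

```text
time: 12.25
tcp_pos: [609.0, -84.6, 133.8]
tool_rot: [0.76, 0.649, -0.001, -0.006]
contact_force: [1.4, 2.5, 4.6]
width: -0.001
```

```bash
python3 -m creep '[{"dx":-1,"dy":-3,"dz":-12,"ax":0,"ay":0,"az":0},{"dx":-1,"dy":-2,"dz":-12,"ax":0,"ay":0,"az":0},{"dx":-0.5,"dy":-1,"dz":-12,"ax":0,"ay":0,"az":0}]'
python3 - <<'E'
from rig import env, viewer
import cv2
im=viewer.capture("wrist"); cv2.imwrite("pics/wrist13.png",im[:,:,::-1])
a=viewer.capture("scene")[:,:,::-1][95:275,190:380];cv2.imwrite("pics/scene13.png",cv2.resize(a,None,fx=3.3,fy=3.3,interpolation=cv2.INTER_CUBIC))
E
```

```text
time: 12.55
tcp_pos: [606.3, -91.9, 94.1]
tool_rot: [0.761, 0.649, -0.001, -0.006]
contact_force: [2.1, 1.7, 4.2]
width: 0.003
```

View pics/wrist13.png

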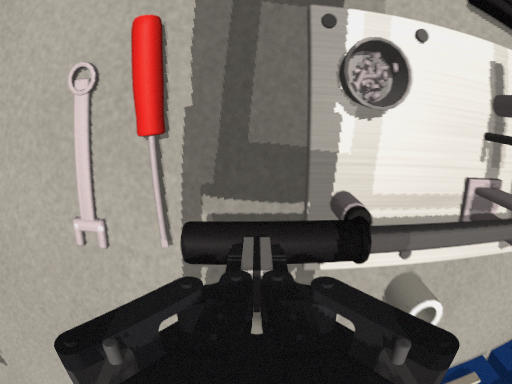

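View pics/scene13.png

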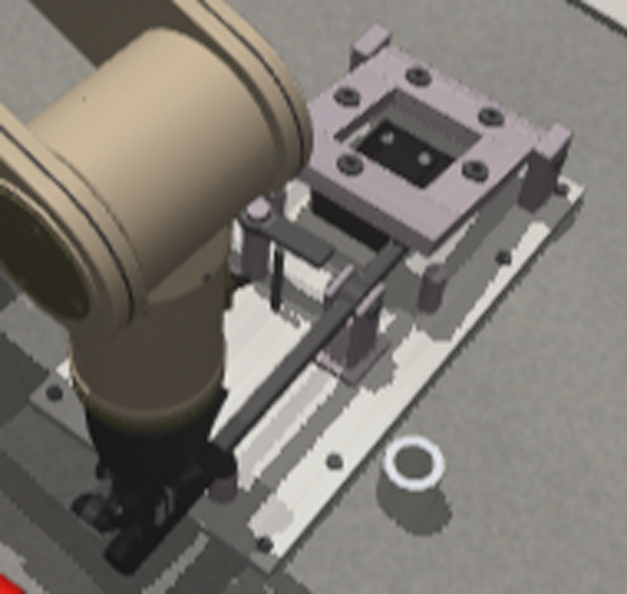

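```bash
python3 -m creep '[{"dx":0.5,"dy":0,"dz":-10,"ax":0,"ay":0,"az":0},{"dx":0.5,"dy":1,"dz":-7,"ax":0,"ay":0,"az":0}]';python3 -m creep '[{"dx":0.5,"dy":0.5,"dz":-5,"ax":0,"ay":0,"az":0}]';python3 -m creep '[{"dx":0.5,"dy":0,"dz":-4,"ax":0,"ay":0,"az":0}]'
```

```text
time: 12.85
tcp_pos: [605.5, -92.0, 75.8]
tool_rot: [0.761, 0.649, -0.003, -0.007]
contact_force: [-1.6, -2.2, 3.6]
width: -0.002
time: 12.95
tcp_pos: [605.6, -91.9, 70.6]
tool_rot: [0.761, 0.649, -0.003, -0.007]
contact_force: [-2.6, -1.5, 4.9]
width: 0.001
time: 13.05
tcp_pos: [605.7, -91.8, 66.4]
tool_rot: [0.761, 0.649, -0.004, -0.007]
contact_force: [-5.2, 1.2, 19.7]
width: 0.001
```

```bash
python3 -m creep '[{"dx":0,"dy":0,"dz":-3,"ax":0,"ay":0,"az":0}]';python3 -m creep '[{"dx":0,"dy":0,"dz":-3,"ax":0,"ay":0,"az":0}]'
python3 - <<'E'
from rig import env, viewer
import cv2
for i in range(3):
    im=viewer.capture("wrist");s=env.observe();print(s["time"],s["tcp_pos"].round(1),s["contact_force"].round(2))
cv2.imwrite("pics/wrist14.png",im[:,:,::-1])
a=viewer.capture("scene")[:,:,::-1][95:275,190:380];cv2.imwrite("pics/scene14.png",cv2.resize(a,None,fx=3.3,fy=3.3,interpolation=cv2.INTER_CUBIC))
E
```

```text
time: 13.15
tcp_pos: [606.1, -91.8, 65.9]
tool_rot: [0.761, 0.649, -0.004, -0.007]
contact_force: [-17.5, 2.2, 38.6]
width: -0.003
time: 13.25
tcp_pos: [606.1, -91.8, 66.1]
tool_rot: [0.761, 0.649, -0.004, -0.007]
contact_force: [-15.9, 3.3, 29.8]
width: 0.003
13.3 [606.  -91.8  66.1] [-14.71   2.04  27.03]
13.35 [606.  -91.8  66.1] [-15.1    1.68  28.8 ]
13.4 [606.1 -91.8  66.2] [-16.55   1.46  26.97]
```

View pics/wrist14.png

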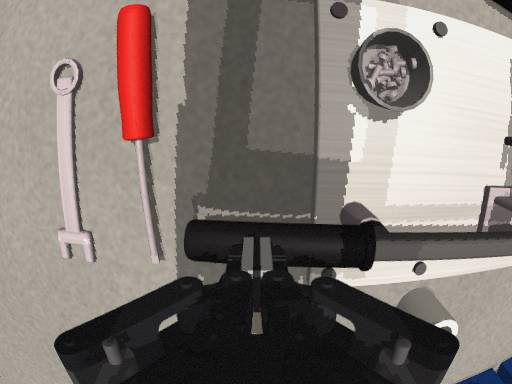

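View pics/scene14.png

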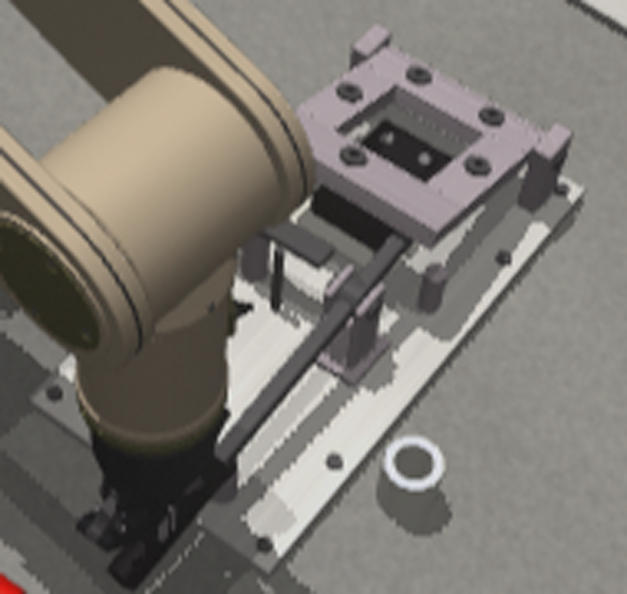

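```bash
python3 -m creep '[{"dx":-1.5,"dy":0,"dz":-1.5,"ax":0,"ay":0,"az":0},{"dx":0,"dy":0,"dz":-1.5,"ax":0,"ay":0,"az":0}]'
python3 - <<'E'
from rig import env, viewer
for i in range(8):
    im=viewer.capture("wrist");s=env.observe();print(s["time"],s["tcp_pos"].round(1),s["contact_force"].round(2))
E
```

```text
time: 13.65
tcp_pos: [605.8, -91.8, 66.7]
tool_rot: [0.761, 0.649, -0.003, -0.005]
contact_force: [-5.0, -0.3, 7.8]
width: 0.003
13.7 [605.7 -91.8  66.7] [-4.97  0.66 10.54]
13.75 [605.7 -91.8  66.6] [-4.48  0.36 10.47]
13.8 [605.7 -91.8  66.6] [-3.45  0.38 10.29]
13.85 [605.8 -91.8  66.6] [-4.12 -0.15 10.12]
13.9 [605.8 -91.8  66.7] [-4.37 -0.62 10.57]
13.95 [605.7 -91.8  66.6] [-4.66  1.64 10.32]
14.0 [605.7 -91.8  66.6] [-4.52  0.87  9.4 ]
14.05 [605.8 -91.8  66.6] [-4.16  0.4  10.33]
```

```bash
python3 - <<'E'
from rig import env
print(env.finish_job()); s=env.observe();print(s["time"],s["tcp_pos"].round(1),s["contact_force"].round(2))
E
```

```text
the job is handed in; nothing more can be done
None
the job is handed in; nothing more can be done
```

The job is handed in with the strap swung clear, the lever held on its stop and the leaf raised. `finish_job` gave no verdict.

- **Strap:** I pushed it round by the ball knob with the closed fingers. The wrist camera measured about 86° (1.5 rad), against the 1.2 rad needed. A later wrist picture, before the lever press, showed it still there, well clear of the leaf. In the last scene picture its visible part was also clear.
- **Lever:** I pressed the middle of the grip down about 130 mm. The upward force jumped from about 5 N to 20 N, then peaked at about 39 N, which I took as the stop. I eased it to about 10 N, steady over the last 0.4 s. That is more than the 2.5–5 N the lever needs. Total time was about 14 s of the 51 s allowed.
- **Leaf and bystanders:** the last scene picture showed the leaf up and the housing in its nest. The bystanders I could see in the last pictures (wrench, screwdriver, cup, sleeve) looked in place. I did not check the adhesive and the spare housing at the end.

**What failed or disagreed:**
- **First knob push:** it slipped past with almost no effect. The closed fingertips seem to end about 8 mm behind the reported TCP, not 22 mm ahead of it. I raised the tool, went round the knob and pushed again lower down.
- **Final hold:** a sideways force of about 4 N remained on the tool.
- **Not measured:** I had no direct reading of the lever or leaf angle; the pictures and forces are the only evidence for both.

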